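# Seat a keyed stamp block in its gluing jig

## Task

Put the blue stamp block, rubber face down, into the keyed pocket of the gluing jig so that it goes fully home, then swing the jig's catch closed over it by its red knob, and let go. The pocket is only roughly centred on the jig, so feel for it: rest the block lightly and shuffle or tilt it about until it falls in; never ram it or drop it in. Leave the thread spool, the eraser and the dropper bottle where they stand.

Things in the scene. Friction and masses are not known exactly. Their poses are not given: they have to be found in the camera images.
- stamp_center (a point): Loose rubber stamp, 0.16 kg: blue-painted wood block 56 (x) x 36 (y) x 20 mm high, dark rubber face below. A brass key 10 mm wide (y) and as high as the block sticks 8 mm out of the middle of its -x end. With the handle on top it is 52 mm high. The point is central in plan, half-way up: 26 mm above the underside, 6 mm above the block's top. x points from the key end to the plain end, z up.
- stamp_handle (a point): Middle of the stamp's dark wooden handle bar, 36 mm above the stamp's underside, central in plan, axes as the stamp's. The bar is 20 (x) x 16 (y) mm and 32 mm high, standing on the block: grip it across y.
- jig: Gluing jig, fixed: plywood base 128 x 92 x 6 mm with an aluminium nest (84 x 58 mm, top 29 mm above the table) on rubber washers: pressed down it gives 1 mm per 5 N, 5 mm at most. Origin at table height below the nominal pocket centre; x from the notch end to the catch, z up. The stamp fits only with its x along the jig's x. Home, its centre is 41 mm above the table (55 mm while riding on the nest). It must never press the jig with over 30 N.
- jig_pocket_nominal (a point): Nominal centre of the pocket mouth, 29 mm up. Pocket 58.4 (x) x 38.4 (y) mm, 14 mm deep, flat floor, sharp upright walls, notch 12.4 mm wide and 8 mm deep in its -x end: 1.2 mm play on every side of stamp and key. The nest was locked by hand, parallel to the jig: the true centre lies up to 6 mm from this point along the jig's x and up to 6 mm along y, unknown each time. Sideways it does not give.
- catch (a joint): Angle of the dark steel catch on its upright pivot, 48 mm along the jig's +x from its origin. 0 = closed, at a stop: its nose (30 x 12 mm, 38 to 44 mm above the table) points along the jig's -x over the plain end of the seated stamp; an unseated stamp blocks it. Opens counter-clockwise from above, to 1.8; starts at 1.35 to 1.75. Stays where left; moving it takes about 1 N at the knob.
- catch_knob (a point): Upright round red knob on the catch's tail, 12 mm diameter, from 44 to 76 mm above the table, 42 mm from the pivot, opposite the nose: at angle 0 it lies along the jig's +x from the pivot, at 1.57 along the jig's +y. The point is on its axis, 60 mm above the table.
- thread_spool_center (a point): Loose red thread spool with wooden ends, standing, 31 mm diameter, 40 mm high; its centre. To be left alone.
- eraser_center (a point): Loose blue and white eraser lying flat, 25 x 43 x 15 mm; its centre. To be left alone.
- ink_d_center (a point): Loose amber dropper bottle with a black pipette cap, standing, 42 mm diameter, 95 mm high; its centre. To be left alone.
Things that resemble listed ones, but are neither listed nor needed, are in the scene too. Leave any purple look-alike of the jig alone.

How it is judged:
By the outcome, as a careful person would: the job done as asked, in the order asked, and still so for the second after the job is handed in, with the robot touching nothing.
It also fails if it takes over 64 s, if anything falls off the work surface, if the arm or the gripper's body presses on something with over 40 N, if the wrist force passes 120 N, or if a joint passes its speed limit or range.

## Robot

A 6-joint arm with a two-finger parallel gripper is mounted at the origin on the work surface; the furniture and walls round the work are solid. World frame = base frame: x ahead of the robot, y to its left, z up, the work surface at z = 0. Lengths are in mm, angles in degrees, forces in N, time in s.
With the tool pointing down it reaches from about 300 to 850 mm from the base axis. Payload 4.2 kg.
Tool frame: the origin (TCP) lies midway between the tips of the shut fingers; the grasp point (between the pads) lies 19 mm behind it (env.grip_point_offset is the distance from the TCP to the grasp point, in mm); z points along the fingers, x is the direction in which the jaws open and shut, and the axes are right-handed (so a half turn about z gives the same grasp; the last joint's range is limited). The gripper opens to 91 mm and grips with 3 to 60 N. Pads are 32 mm wide; open, the fingers measure 118 mm over their backs; the gripper's body (76 mm by 178 mm) begins 60 mm behind the grasp point.
Start: joints at [-76.891, 18.312, 89.639, -0, 72.044, -1.146], TCP at [141.591, -557.311, 213.976] pointing down, gripper open.
Joint ranges: [-177.97, 177.97], [-48.28, 115.42], [12.27, 149.76], [-77.06, 257.06], [2.81, 150.46], [-146.56, 146.56]. Speed limits (degrees/s): [147.25, 147.25, 180, 180, 180, 180].

## Interface

Orientations are given as [roll, pitch, yaw] about the fixed x, y, z axes, in that order (R = Rz(yaw) Ry(pitch) Rx(roll)).
In Python, from workcell import env gives the robot as it stands.
- The arm moves only by the shell command python3 -m pendant 'ROWS' [FORCE]. ROWS is JSON, a list of rows, each an object with "xyz": the shift along the tool's x, y, z in m, a list of three; "roll": the turn about the tool's z in degrees; "jaw": the closure, from 0 (fully open) to 1 (shut). A call has exactly 8 rows; each row is the pose to reach, as a shift and turn from the pose commanded when the call began, along the tool's axes at that moment; what a row does not reach only later rows make up. A row lasts 1/8 s, in which the tool goes at most 62.5 mm and 10.7 degrees, less where a joint would pass 70% of its speed; a pose out of reach is approached as far as the arm can. A call with a gripper value outside its range is refused whole. The fingers move at their own pace and stop on an object; FORCE is the grip in N (left out, the last holds). Time passes only in rows, so rows that repeat a pose let the fingers close, or fill a call up. It gives the time, the measured TCP pose, the force and the opening at its end, in the units of the state.
- env.state(): the state, without advancing time (a new reading comes with each control period).
- env.grab_frame(name): name is "side" or "top"; returns (picture, depth): 420x560x3 uint8, blue, green, red; 420x560 float32, mm along the optical axis (not along the pixel's ray), 0 where there is no reading.
- env.camera_params(name): a dict with "camera_matrix" (3x3 intrinsics, pixels), "cam_to_world" (4x4, takes a point from camera to world coordinates). Camera axes: x right, y up, looking along -z (the intrinsics and any distortion apply to the point x, -y, -z); pixel columns grow to the right and rows downward; lengths in mm; the calibration is good to about 2 mm. A picture is of the moment at which its call begins. camera_params takes no time and is no camera call.
- env.job_done(): hands the job in, once; it reports no verdict.
The state is a dict: "time_s": time; "qpos": joint angles; "qvel": joint speeds; "effort": joint torques, N m; "ee_pos": TCP position; "ee_rot": TCP orientation; "force": force on the tool from outside, world axes, zero at the start; "torque": the same for the moment, N m; "gripper_width": finger opening in mm.
Only numpy, scipy, OpenCV 4.12 (cv2) and the standard library are available. Lean on these libraries where they do the work, as an engineer would, in place of code of your own. Each camera call takes 0.05 s, during which the arm holds its last target. There are 200 camera calls.

## Working session

There is one attempt and no reset: what is moved stays moved. The work goes in short steps, Python scripts to look and compute and a shell command to move; the robot and the scene stay as the last step left them, time stands still between calls to the robot, and variables do not carry over. Pictures are saved under pics/ and viewed, about 8 in all and at most 12, crops included, and the job is handed in when it is done.

```bash
mkdir -p pics; ls; python3 - <<'E'
from workcell import env
import cv2,numpy as np
for n in("top","side"):
    p,d=env.grab_frame(n); cv2.imwrite(f"pics/{n}0.png",p); np.save(f"{n}0.npy",d)
    c=env.camera_params(n); print(n,c)
print(env.state(),env.grip_point_offset)
E
```

```text
pics
top {'camera_matrix': array([[484.42689312,   0.        , 276.10688552],
       [  0.        , 484.42689312, 203.14955922],
       [  0.        ,   0.        ,   1.        ]]), 'cam_to_world': array([[ 1.85869554e-02,  9.96510706e-01, -8.13691418e-02,
         3.91682210e+02],
       [-9.99822463e-01,  1.82734331e-02, -4.59613868e-03,
        -3.50059751e+01],
       [-3.09320783e-03,  8.14401240e-02,  9.96673436e-01,
         1.18572990e+03],
       [ 0.00000000e+00,  0.00000000e+00,  0.00000000e+00,
         1.00000000e+00]])}
side {'camera_matrix': array([[388.56210975,   0.        , 281.70990136],
       [  0.        , 388.56210975, 209.21382543],
       [  0.        ,   0.        ,   1.        ]]), 'cam_to_world': array([[ 9.47772194e-01,  2.16070473e-01, -2.34609078e-01,
         2.69390929e+02],
       [-3.18547898e-01,  6.78095383e-01, -6.62354805e-01,
        -6.07598582e+02],
       [ 1.59720162e-02,  7.02495695e-01,  7.11508744e-01,
         6.75634818e+02],
       [ 0.00000000e+00,  0.00000000e+00,  0.00000000e+00,
         1.00000000e+00]])}
{'time_s': 0.1, 'qpos': array([-7.68902981e+01,  1.83471705e+01,  8.96984473e+01,  1.09834871e-04,
        7.20435007e+01, -1.14632512e+00]), 'qvel': array([-0.04655155, -0.12143292, -0.1844016 , -0.07495949,  0.07277172,
        0.0298482 ]), 'effort': array([ 4.23352876e-04, -4.13332450e+01, -2.32509094e+01,  7.28488946e-02,
        4.22648981e-02, -5.67409108e-05]), 'ee_pos': array([ 141.49380321, -556.86280007,  213.21901049]), 'ee_rot': array([-1.79998113e+02,  8.90985468e-02, -7.57440055e+01]), 'force': array([-0.04744863,  0.1832607 ,  0.69849771]), 'torque': array([0.01957616, 0.01093381, 0.00574977]), 'gripper_width': 91.36710752973501} 18.8
```

View pics/top0.png

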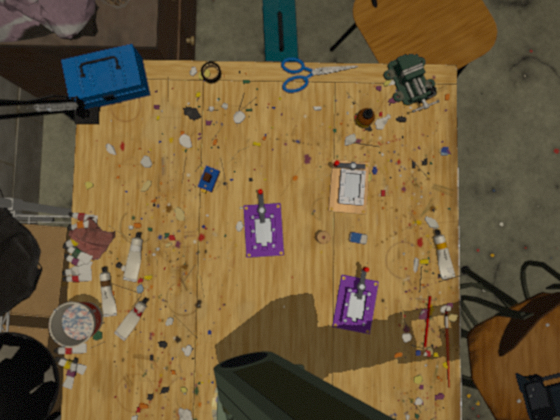

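View pics/side0.png

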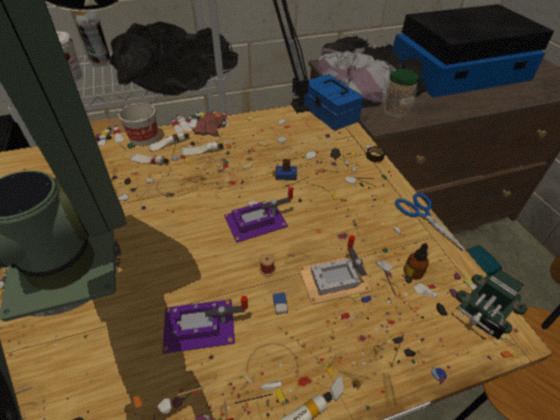

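The plain plywood jig is at top (350,187) and side (335,278). The purple ones at top (264,230) and (356,303) are look-alikes. For the stamp, the candidates are the blue block with a dark handle at top (208,178), the eraser at (357,239) and the blue toolbox at (103,75), which is furniture. I choose (208,178) and check it in close crops.

```bash
python3 - <<'E'
import cv2,numpy as np
t=cv2.imread("pics/top0.png");s=cv2.imread("pics/side0.png")
def c(im,x,y,w,h,W,H): return cv2.resize(im[y:y+h,x:x+w],(W,H),interpolation=cv2.INTER_CUBIC)
a=np.hstack([c(t,188,160,40,30,400,300),c(t,322,155,56,60,280,300)[:, :]])
b=np.hstack([c(s,266,150,40,30,400,300),c(s,296,228,80,86,280,300)])
cv2.imwrite("pics/crop0.png",np.vstack([a,b]))
E
```

```text
(no output)
```

View pics/crop0.png

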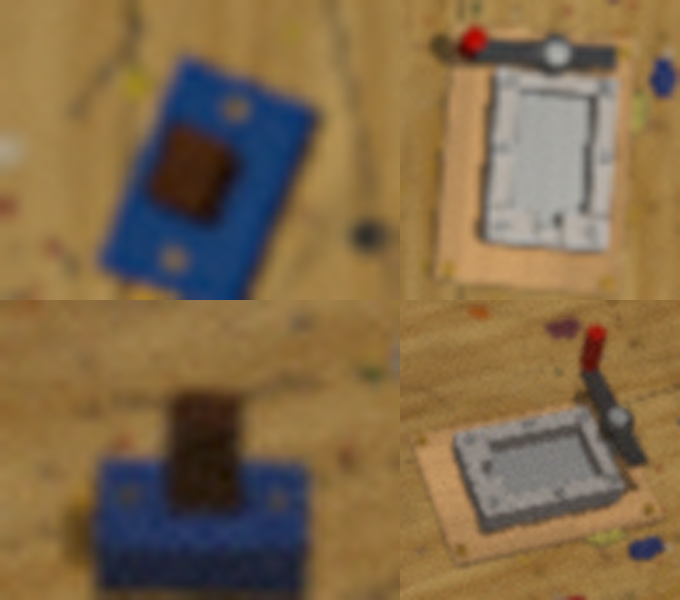

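```bash
cat > h.py <<'E'
import numpy as np,cv2
from workcell import env
def proj(n,P):
    c=env.camera_params(n);P=np.atleast_2d(P).astype(float);T=np.linalg.inv(c["cam_to_world"])
    q=P@T[:3,:3].T+T[:3,3];q=q*[1,-1,-1];u=q@np.array(c["camera_matrix"]).T
    return u[:,:2]/u[:,2:]
def back(n,uv,z):
    c=env.camera_params(n);K=np.array(c["camera_matrix"]);M=c["cam_to_world"]
    d=np.linalg.inv(K)@[uv[0],uv[1],1];d=M[:3,:3]@(d*[1,-1,-1]);o=M[:3,3]
    return o+d*(z-o[2])/d[2]
# rectified: image up=+x world, left=+y ; s px/mm, centre (cx,cy), half size r mm
def rect(n,im,cx,cy,z,r,s):
    w=[(cx+r,cy+r),(cx+r,cy-r),(cx-r,cy-r),(cx-r,cy+r)]
    a=proj(n,[(x,y,z) for x,y in w]).astype(np.float32)
    b=np.float32([(0,0),(2*r*s,0),(2*r*s,2*r*s),(0,2*r*s)])
    o=cv2.warpPerspective(im,cv2.getPerspectiveTransform(a,b),(int(2*r*s),)*2,flags=cv2.INTER_CUBIC)
    for k in range(-r+r%10,r+1,10):
        p=int((r+k)*s);L=12 if k==0 else 5
        cv2.line(o,(p,0),(p,L),(0,255,255),1);cv2.line(o,(0,p),(L,p),(0,255,255),1)
    return o
E
python3 - <<'E'
from h import *
from scipy.optimize import minimize
I={n:cv2.imread(f"pics/{n}0.png") for n in("top","side")}
roi={"top":(185,155,50,45),"side":(262,148,50,45)}
masks={}
for n,im in I.items():
    x,y,w,h=roi[n];b=cv2.resize(im[y:y+h,x:x+w],None,fx=8,fy=8,interpolation=cv2.INTER_CUBIC).astype(int)
    m=((b[...,0]-b[...,2])>15).astype(np.uint8)
    k,l,st,_=cv2.connectedComponentsWithStats(m);i=1+st[1:,4].argmax();m=(l==i).astype(np.uint8)
    hu=cv2.convexHull(cv2.findContours(m,0,2)[0][0]);m=cv2.fillPoly(np.zeros_like(m),[hu],1);masks[n]=m
def cost(v,ns):
    c,s=np.cos(v[2]/30),np.sin(v[2]/30);e=0
    P=[(v[0]+c*a-s*b,v[1]+s*a+c*b,z) for a in(-28,28) for b in(-18,18) for z in(0,20)]
    for n in ns:
        x,y,_,_=roi[n];q=(proj(n,P)-[x,y]+.5)*8-.5
        hu=cv2.convexHull(np.round(q*16).astype(np.int32));r=cv2.fillPoly(np.zeros_like(masks[n]),[hu],1,shift=4)
        e+=(r!=masks[n]).sum()/masks[n].sum()
    return e
x0=back("top",(208.5,178.5),20);print(x0)
for ns in(("top",),("side",),("top","side")):
    r=minimize(cost,[x0[0],x0[1],-13],args=(ns,),method="Nelder-Mead",options=dict(initial_simplex=[[x0[0],x0[1],-13],[x0[0]+6,x0[1],-13],[x0[0],x0[1]+6,-13],[x0[0],x0[1],-7]]))
    print(ns,r.x[:2],np.degrees(r.x[2]/30),r.fun)
c=back("top",(350,187),29)[:2].round();print("jigview",c)
g=np.hstack([rect(n,I[n],c[0],c[1],29,65,3) for n in I]);cv2.imwrite("pics/jigrect.png",g)
for nm,uv,z in(("eraser",(357,239),15),("spool",(322,237),40),("bottle",(365,118),60),("knob",(337,163),76)):print(nm,back("top",uv,z))
E
```

```text
[543.82499146 135.44376842  20.        ]
('top',) [546.2586628  138.35842272] -20.973756358799108 0.14236666353118238
('side',) [543.25132998 140.45178989] -21.451276146986242 0.2667940146450175
('top', 'side') [543.3713524  136.57468493] -22.287266573587093 0.4390513665695266
jigview [ 528. -206.]
eraser [ 404.19833928 -226.05601214   15.        ]
spool [ 407.1046177  -139.44914325   40.        ]
bottle [ 689.38786764 -236.18767894   60.        ]
knob [ 578.03210843 -168.99258543   76.        ]
```

View pics/jigrect.png

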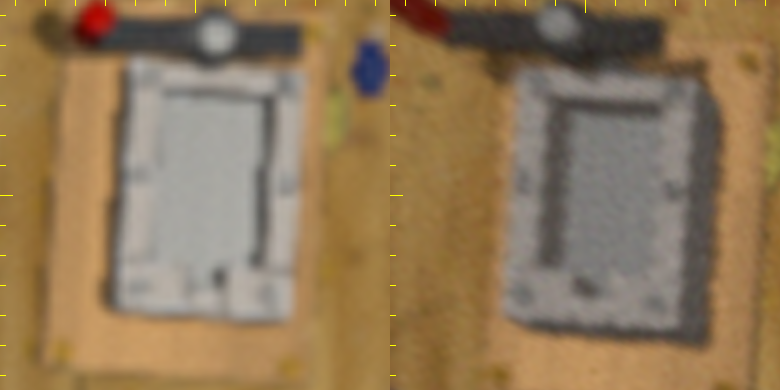

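The left (top-camera) half shows the pocket mouth from about (160,90) to (268,263), and the nest is turned about -3°. That puts the mouth centre near (534,-212); the side camera gives about (532,-212). The knob is at roughly 1.6 rad. Next I refine the stamp and compute the first move.

```bash
cat >> h.py <<'E'
def go(x,y,z,yaw,cur=None,cyaw=None):
    s=env.state();p=np.array(s["ee_pos"] if cur is None else cur);a=np.radians(s["ee_rot"][2] if cyaw is None else cyaw)
    d=np.array([x,y,z])-p;X=np.array([np.cos(a),np.sin(a)]);Y=np.array([X[1],-X[0]])
    r=-(yaw-np.degrees(a));r=(r+180)%360-180
    print("shift mm",np.round([d[:2]@X,d[:2]@Y,-d[2]],1),"roll",round(r,1))
E
python3 - <<'E'
from h import *
from scipy.optimize import minimize
roi={"top":(185,155,50,45),"side":(262,148,50,45)};masks={}
for n in roi:
    im=cv2.imread(f"pics/{n}0.png");x,y,w,h=roi[n];b=cv2.resize(im[y:y+h,x:x+w],None,fx=8,fy=8,interpolation=cv2.INTER_CUBIC).astype(int)
    m=((b[...,0]-b[...,2])>-10).astype(np.uint8)
    k,l,st,_=cv2.connectedComponentsWithStats(m);i=1+st[1:,4].argmax();m=(l==i).astype(np.uint8)
    hu=cv2.convexHull(cv2.findContours(m,0,2)[0][0]);masks[n]=cv2.fillPoly(np.zeros_like(m),[hu],1);print(n,st[i]/8+[x,y,0,0,0])
def cost(v,ns,pr=0):
    c,s=np.cos(v[2]/30),np.sin(v[2]/30);e=0
    P=[(v[0]+c*a-s*b,v[1]+s*a+c*b,z) for a in(-28,28) for b in(-18,18) for z in(0,20)]
    for n in ns:
        x,y,_,_=roi[n];q=(proj(n,P)-[x,y]+.5)*8-.5
        hu=cv2.convexHull(np.round(q*16).astype(np.int32));r=cv2.fillPoly(np.zeros_like(masks[n]),[hu],1,shift=4)
        if pr:print(n,"area",r.sum(),masks[n].sum())
        e+=(r!=masks[n]).sum()/masks[n].sum()
    return e
X0=np.array([546,137,-11.5])
for ns in(("top",),("side",),("top","side")):
    r=minimize(cost,X0,args=(ns,),method="Nelder-Mead",options=dict(initial_simplex=X0+np.array([[0,0,0],[6,0,0],[0,6,0],[0,0,3]])))
    print(ns,r.x[:2],np.degrees(r.x[2]/30),r.fun);cost(r.x,ns,1)
print("handle top",back("top",(206.7,176.8),50))
go(546,137,150,-112)
E
```

```text
top [ 197.875  165.75    21.75    26.    2340.   ]
side [ 275.25   165.875   21.625   13.625 1947.5  ]
('top',) [545.23632009 137.24397184] -21.441139639068773 0.0709554927587425
top area 24255 22648
('side',) [543.69805997 141.96237656] -22.603091697234824 0.12566331715027662
side area 19924 17714
('top', 'side') [544.39893583 137.78810335] -21.987109045830113 0.2703164027343361
top area 24395 22648
side area 20055 17714
handle top [543.87949607 135.43466325  50.        ]
shift mm [-572.9 -562.9   63.2] roll 36.3
```

```bash
python3 -m pendant '[{"xyz":[-0.030,-0.030,0],"roll":2,"jaw":0},{"xyz":[-0.070,-0.070,0],"roll":5,"jaw":0},{"xyz":[-0.110,-0.110,0],"roll":8,"jaw":0},{"xyz":[-0.150,-0.150,0],"roll":10,"jaw":0},{"xyz":[-0.190,-0.190,0],"roll":13,"jaw":0},{"xyz":[-0.230,-0.230,0.01],"roll":16,"jaw":0},{"xyz":[-0.270,-0.270,0.02],"roll":19,"jaw":0},{"xyz":[-0.310,-0.305,0.03],"roll":22,"jaw":0}]' 30; python3 -c "
from h import *
go(544.5,137.5,130,-112)"
```

```text
time_s: 1.1
ee_pos: [361.5, -180.0, 183.6]
ee_rot: [-180.0, -0.0, -97.8]
force: [1.8, -1.1, -0.5]
gripper_width: 91.6
shift mm [-339.5 -138.    53.6] roll 14.2
```

```bash
python3 -m pendant '[{"xyz":[-0.050,-0.020,0],"roll":3,"jaw":0},{"xyz":[-0.100,-0.040,0.01],"roll":6,"jaw":0},{"xyz":[-0.150,-0.060,0.02],"roll":8,"jaw":0},{"xyz":[-0.200,-0.080,0.03],"roll":10,"jaw":0},{"xyz":[-0.250,-0.100,0.04],"roll":12,"jaw":0},{"xyz":[-0.300,-0.120,0.05],"roll":14.2,"jaw":0},{"xyz":[-0.339,-0.138,0.06],"roll":14.2,"jaw":0},{"xyz":[-0.339,-0.138,0.06],"roll":14.2,"jaw":0}]'; python3 - <<'E'
from h import *
go(544.5,137.5,24,-112)
s,d=env.grab_frame("side"); t,_=env.grab_frame("top")
u=proj("side",[544,137,40])[0].astype(int);v=proj("top",[544,137,40])[0].astype(int)
c=lambda im,p:cv2.resize(im[p[1]-45:p[1]+35,p[0]-40:p[0]+40],(400,400),interpolation=cv2.INTER_CUBIC)
cv2.imwrite("pics/app.png",np.hstack([c(s,u),c(t,v)]))
E
```

```text
time_s: 2.1
ee_pos: [543.8, 137.7, 122.4]
ee_rot: [179.9, -0.0, -111.8]
force: [-0.1, -1.4, -0.0]
gripper_width: 91.2
shift mm [-0.  -0.7 98.4] roll 0.2
```

View pics/app.png

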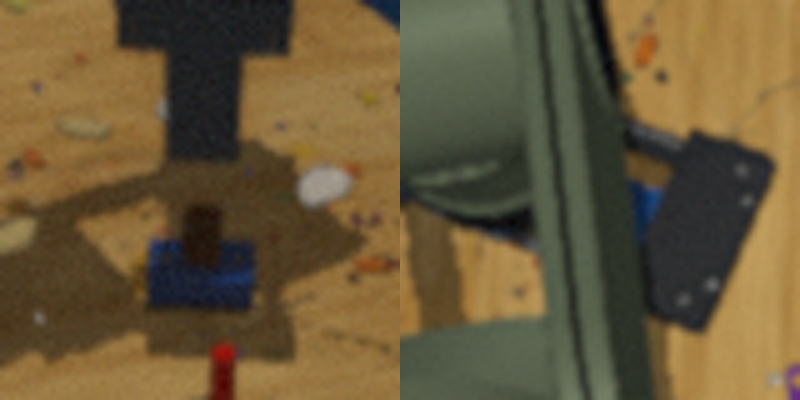

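The side view shows the finger (203,100) lined up above the handle (203,235), with the key on the left at (138,275). Next I descend and grip.

```bash
python3 -m pendant '[{"xyz":[0,0,0.025],"roll":0,"jaw":0},{"xyz":[0,-0.001,0.055],"roll":0,"jaw":0},{"xyz":[0,-0.001,0.08],"roll":0,"jaw":0},{"xyz":[0,-0.001,0.092],"roll":0,"jaw":0.2},{"xyz":[0,-0.001,0.097],"roll":0,"jaw":0.5},{"xyz":[0,-0.001,0.097],"roll":0,"jaw":0.8},{"xyz":[0,-0.001,0.097],"roll":0,"jaw":1},{"xyz":[0,-0.001,0.097],"roll":0,"jaw":1}]' 30;  python3 -m pendant '[{"xyz":[0,0,0],"roll":0,"jaw":1},{"xyz":[0,0,0],"roll":0,"jaw":1},{"xyz":[0,0,-0.010],"roll":0,"jaw":1},{"xyz":[0,0,-0.03],"roll":0,"jaw":1},{"xyz":[0,0,-0.055],"roll":0,"jaw":1},{"xyz":[0,0,-0.08],"roll":0,"jaw":1},{"xyz":[0,0,-0.1],"roll":0,"jaw":1},{"xyz":[0,0,-0.1],"roll":0,"jaw":1}]'; python3 -c "
from h import *
go(533,-212,130,-93)"
```

```text
time_s: 3.2
ee_pos: [544.6, 135.3, 27.6]
ee_rot: [-179.9, 0.0, -111.9]
force: [-0.4, 0.0, 0.2]
gripper_width: 43.9
time_s: 4.2
ee_pos: [545.2, 135.4, 128.7]
ee_rot: [-179.8, 0.1, -111.9]
force: [0.5, 0.2, -1.1]
gripper_width: 15.9
shift mm [ 326.8 -118.5   -1.3] roll -18.9
```

```bash
python3 -m pendant '[{"xyz":[0.020,-0.007,0],"roll":-1,"jaw":1},{"xyz":[0.06,-0.022,0],"roll":-3,"jaw":1},{"xyz":[0.110,-0.04,0],"roll":-6,"jaw":1},{"xyz":[0.160,-0.058,0],"roll":-9,"jaw":1},{"xyz":[0.21,-0.076,0],"roll":-12,"jaw":1},{"xyz":[0.26,-0.094,0],"roll":-15,"jaw":1},{"xyz":[0.305,-0.11,0],"roll":-18,"jaw":1},{"xyz":[0.327,-0.118,0],"roll":-19,"jaw":1}]';  python3 -m pendant '[{"xyz":[0,0,0.015],"roll":0,"jaw":1},{"xyz":[0,0,0.03],"roll":0,"jaw":1},{"xyz":[0,0,0.04],"roll":0,"jaw":1},{"xyz":[0,0,0.045],"roll":0,"jaw":1},{"xyz":[0,0,0.045],"roll":0,"jaw":1},{"xyz":[0,0,0.045],"roll":0,"jaw":1},{"xyz":[0,0,0.045],"roll":0,"jaw":1},{"xyz":[0,0,0.045],"roll":0,"jaw":1}]'; python3 - <<'E'
from h import *
go(533,-212,60,-93)
s,d=env.grab_frame("side"); t,_=env.grab_frame("top")
print(env.state()["force"])
# bottom of stamp now approx z=56; rectify stamp at block top (z+48 from TCP-28)
z=env.state()["ee_pos"][2]-8
a=rect("side",s,528,-206,29,65,3);b=rect("side",s,528,-206,z,65,3);print("blocktop z",z)
cv2.imwrite("pics/hover.png",np.hstack([a,b]));cv2.imwrite("pics/hover_top.png",cv2.resize(t[140:220,300:400],None,fx=4,fy=4,interpolation=cv2.INTER_CUBIC))
E
```

```text
time_s: 5.2
ee_pos: [530.4, -214.5, 125.6]
ee_rot: [179.9, 0.0, -93.0]
force: [0.2, 0.1, -1.4]
gripper_width: 16.0
time_s: 6.2
ee_pos: [531.6, -212.3, 82.3]
ee_rot: [-180.0, -0.0, -92.9]
force: [0.3, 0.5, -2.9]
gripper_width: 15.6
shift mm [-0.4 -1.4 22.3] roll 0.1
[-0.41330716 -0.32395754 -1.74984933]
blocktop z 74.15919737480905
```

View pics/hover.png

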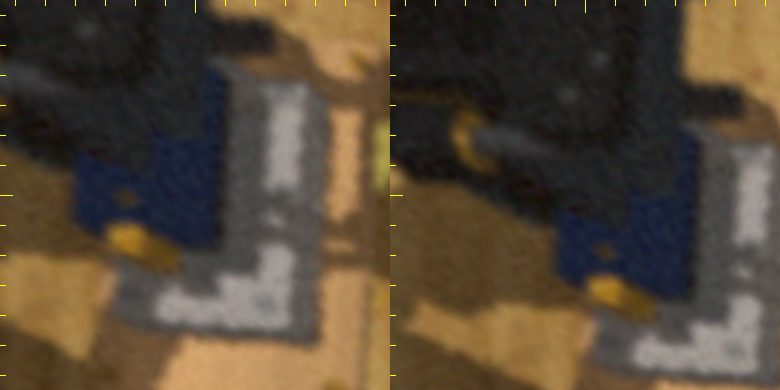

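Block held level, key to the left, hovering over the nest at (200,250). Next I overlay the predicted models on raw crops to correct for camera bias.

```bash
cat >> h.py <<'E'
def box(cx,cy,yaw,x0,x1,y0,y1,zs):
    a=np.radians(yaw);c,s=np.cos(a),np.sin(a)
    return [[(cx+c*u-s*v,cy+s*u+c*v,z) for u,v in((x0,y0),(x1,y0),(x1,y1),(x0,y1))] for z in zs]
def over(n,im,polys,o,f,W,H):
    g=cv2.resize(im[o[1]:o[1]+H//f,o[0]:o[0]+W//f],(W,H),interpolation=cv2.INTER_CUBIC)
    for P,col in polys:
        q=((proj(n,P)-o+.5)*f-.5);cv2.polylines(g,[np.round(q*8).astype(np.int32)],True,col,1,cv2.LINE_AA,3)
    return g
E
python3 - <<'E'
from h import *
s,_=env.grab_frame("side");st=env.state();x,y,z=st["ee_pos"];b=z-28;yw=st["ee_rot"][2]+90
print(x,y,z,yw)
G=(0,255,0);R=(0,0,255);o=(300,245)
st_=[(P,G) for P in box(x,y,yw,-28,28,-18,18,(b,b+20))]+[(box(x,y,yw,-36,-28,-5,5,(b+20,))[0],(0,255,255))]
u=over("side",s,st_,(300,225),6,390,500)
i0=cv2.imread("pics/side0.png")
pk=[(box(533,-212,-3,-29.2,29.2,-19.2,19.2,(29,))[0],G)]
v=over("side",i0,pk,(300,240),6,390,500)
cv2.imwrite("pics/ov.png",np.hstack([u,v]))
E
```

```text
531.4987587746641 -212.27569075331726 82.10891163831901 -2.949316182730584
```

View pics/ov.png

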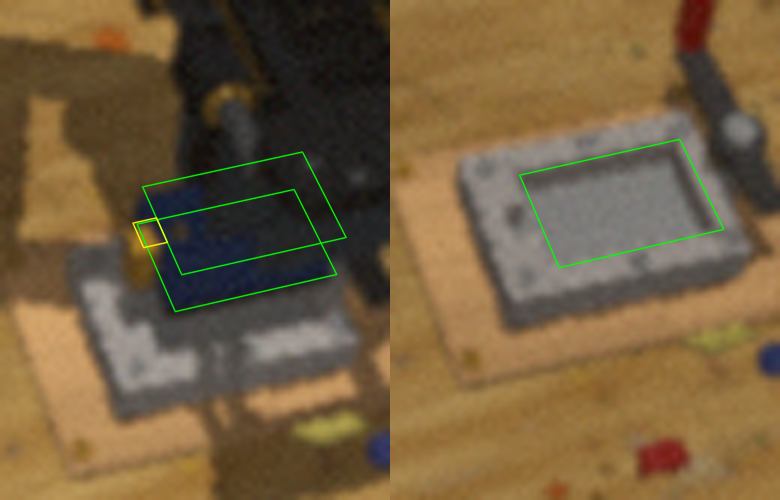

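In the side camera the pocket overlay at (533,-212) fits. The held block's near-bottom corner is at (172,305) against a predicted (175,311), and its left edge and key sit 7–11 px further left, so the stamp is about 2 mm towards -x of the tool. I shift +3.5 mm in x and lower it to just above contact.

```bash
python3 -m pendant '[{"xyz":[0,-0.002,0.005],"roll":0,"jaw":1},{"xyz":[0,-0.0035,0.012],"roll":0,"jaw":1},{"xyz":[0,-0.0035,0.018],"roll":0,"jaw":1},{"xyz":[0,-0.0035,0.021],"roll":0,"jaw":1},{"xyz":[0,-0.0035,0.022],"roll":0,"jaw":1},{"xyz":[0,-0.0035,0.023],"roll":0,"jaw":1},{"xyz":[0,-0.0035,0.023],"roll":0,"jaw":1},{"xyz":[0,-0.0035,0.023],"roll":0,"jaw":1}]' 40; python3 -m pendant '[{"xyz":[0,0,0],"roll":0,"jaw":1},{"xyz":[0,0,0.001],"roll":0,"jaw":1},{"xyz":[0,0,0.001],"roll":0,"jaw":1},{"xyz":[0,0,0.001],"roll":0,"jaw":1},{"xyz":[0,0,0.0015],"roll":0,"jaw":1},{"xyz":[0,0,0.0015],"roll":0,"jaw":1},{"xyz":[0,0,0.0015],"roll":0,"jaw":1},{"xyz":[0,0,0.0015],"roll":0,"jaw":1}]'
```

```text
time_s: 7.35
ee_pos: [534.6, -212.3, 59.8]
ee_rot: [180.0, 0.0, -92.9]
force: [-4.7, 1.8, 5.6]
gripper_width: 15.9
time_s: 8.35
ee_pos: [534.7, -212.3, 58.9]
ee_rot: [-180.0, -0.0, -92.9]
force: [-4.8, 0.4, 8.8]
gripper_width: 15.7
```

```bash
python3 -c "
from workcell import env
s=env.state();print(s['torque'],s['force'])"; python3 -m pendant '[{"xyz":[0,0,-0.001],"roll":0,"jaw":1},{"xyz":[0,0.0005,-0.001],"roll":0,"jaw":1},{"xyz":[0,0.001,-0.001],"roll":0,"jaw":1},{"xyz":[0,0.0015,-0.001],"roll":0,"jaw":1},{"xyz":[0,0.002,-0.001],"roll":0,"jaw":1},{"xyz":[0,0.002,-0.001],"roll":0,"jaw":1},{"xyz":[0,0.002,-0.001],"roll":0,"jaw":1},{"xyz":[0,0.002,-0.001],"roll":0,"jaw":1}]';python3 - <<'E'
from h import *
st=env.state();print(st['torque'],st['force'])
s,_=env.grab_frame("side");x,y,z=st["ee_pos"];b=z-29;yw=-3
G=(0,255,0)
st_=[(P,G) for P in box(x-2,y,yw,-28,28,-18,18,(b,b+20))]+[(box(x-2,y,yw,-36,-28,-5,5,(b+20,))[0],(0,255,255))]
cv2.imwrite("pics/contact.png",over("side",s,st_,(290,230),8,640,560))
E
```

```text
[ 0.36678868  0.67030347 -0.0009527 ] [-4.75781716  0.43647329  8.80894539]
time_s: 9.35
ee_pos: [534.3, -212.3, 59.7]
ee_rot: [-179.8, -0.0, -93.0]
force: [0.0, 1.9, 5.0]
gripper_width: 16.1
[ 0.4123437  -0.0736663   0.05656992] [3.09711421e-03 1.94036485e+00 4.96064980e+00]
```

View pics/contact.png

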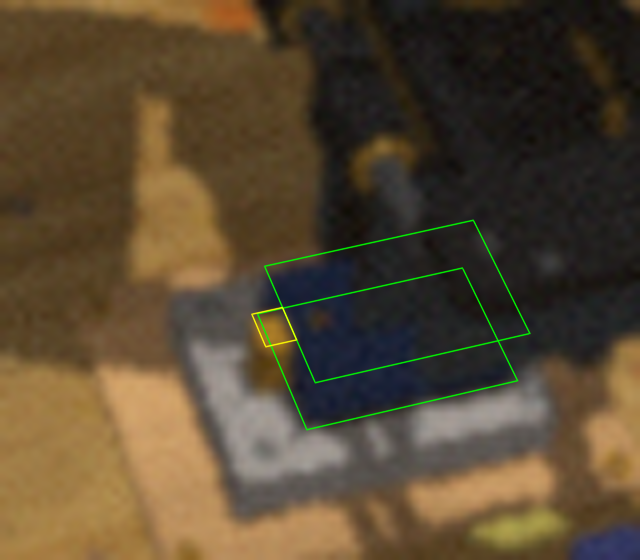

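The block sits level on the nest; its near corner (302,425) is about 1–2 mm towards +y/up of the model (307,430). Now a light shuffle, first towards -y.

```bash
python3 -m pendant '[{"xyz":[0.0005,0,0],"roll":0,"jaw":1},{"xyz":[0.001,0,0],"roll":0,"jaw":1},{"xyz":[0.0015,0,0],"roll":0,"jaw":1},{"xyz":[0.002,0,0],"roll":0,"jaw":1},{"xyz":[0.002,0,0],"roll":0,"jaw":1},{"xyz":[0.002,0,0],"roll":0,"jaw":1},{"xyz":[0.002,0,0],"roll":0,"jaw":1},{"xyz":[0.002,0,0],"roll":0,"jaw":1}]';python3 -m pendant '[{"xyz":[0.0005,0,0],"roll":0,"jaw":1},{"xyz":[0.001,0,0],"roll":0,"jaw":1},{"xyz":[0.0015,0,0],"roll":0,"jaw":1},{"xyz":[0.002,0,0],"roll":0,"jaw":1},{"xyz":[0.002,0,0],"roll":0,"jaw":1},{"xyz":[0.002,0,0],"roll":0,"jaw":1},{"xyz":[0.002,0,0],"roll":0,"jaw":1},{"xyz":[0.002,0,0],"roll":0,"jaw":1}]'
```

```text
time_s: 10.4
ee_pos: [534.3, -212.7, 59.6]
ee_rot: [-179.8, 0.1, -93.0]
force: [0.3, 6.7, 5.2]
gripper_width: 15.8
time_s: 11.4
ee_pos: [534.1, -215.3, 59.8]
ee_rot: [-179.8, 0.1, -93.0]
force: [0.7, 5.0, 5.1]
gripper_width: 16.1
```

```bash
python3 -m pendant '[{"xyz":[0,-0.0005,-0.0005],"roll":0,"jaw":1},{"xyz":[0,-0.001,-0.0005],"roll":0,"jaw":1},{"xyz":[0,-0.0015,-0.0005],"roll":0,"jaw":1},{"xyz":[0,-0.002,-0.0005],"roll":0,"jaw":1},{"xyz":[0,-0.0025,-0.0005],"roll":0,"jaw":1},{"xyz":[0,-0.0025,-0.0005],"roll":0,"jaw":1},{"xyz":[0,-0.0025,-0.0005],"roll":0,"jaw":1},{"xyz":[0,-0.0025,-0.0005],"roll":0,"jaw":1}]';python3 -m pendant '[{"xyz":[-0.0005,0,0],"roll":0,"jaw":1},{"xyz":[-0.001,0,0],"roll":0,"jaw":1},{"xyz":[-0.0015,0,0],"roll":0,"jaw":1},{"xyz":[-0.002,0,0],"roll":0,"jaw":1},{"xyz":[-0.0025,0,0],"roll":0,"jaw":1},{"xyz":[-0.003,0,0],"roll":0,"jaw":1},{"xyz":[-0.003,0,0],"roll":0,"jaw":1},{"xyz":[-0.003,0,0],"roll":0,"jaw":1}]'
```

```text
time_s: 12.4
ee_pos: [534.5, -215.6, 59.8]
ee_rot: [179.9, 0.1, -93.0]
force: [-4.3, 2.6, 6.9]
gripper_width: 15.6
time_s: 13.4
ee_pos: [534.9, -214.7, 59.9]
ee_rot: [180.0, -0.1, -92.9]
force: [-3.9, -1.7, 5.1]
gripper_width: 15.9
```

```bash
cat >> h.py <<'E'
def cloud(n,d):
    c=env.camera_params(n);K=np.array(c["camera_matrix"]);M=c["cam_to_world"]
    v,u=np.mgrid[:d.shape[0],:d.shape[1]];q=np.stack([(u-K[0,2])/K[0,0]*d,-(v-K[1,2])/K[1,1]*d,-d],-1)
    return q@M[:3,:3].T+M[:3,3]
E
python3 - <<'E'
from h import *
np.set_printoptions(suppress=True,precision=1,linewidth=150)
st=env.state();print(st["ee_pos"],st["force"],st["torque"].round(2))
s,d=env.grab_frame("side");C=cloud("side",d)
d0=np.load("side0.npy");C0=cloud("side",d0)
print("d0 nest/floor/table", [C0[v,u] for u,v in((318,284),(345,286),(335,276),(300,330),(230,300))])
b=s.astype(int);x,y=300,255
print("rows of z / (b-r), blue px")
for v in range(262,290,2):
    print(v,[(u,*C[v,u].round(0).astype(int),b[v,u,0]-b[v,u,2]) for u in range(322,350,4)])
E
```

```text
[ 534.9 -214.7   59.9] [-3.9 -1.7  5.1] [-0.6  0.8 -0.1]
d0 nest/floor/table [array([ 484.3, -224.4,   30.5]), array([ 536.8, -239.7,   21.1]), array([ 529.9, -208.1,   15.2]), array([ 423.8, -289.7,   -1. ]), array([ 313.6, -190.7,    5.8])]
rows of z / (b-r), blue px
262 [(322, np.int64(521), np.int64(-161), np.int64(7), np.int64(-43)), (326, np.int64(529), np.int64(-165), np.int64(8), np.int64(-43)), (330, np.int64(516), np.int64(-202), np.int64(61), np.int64(-21)), (334, np.int64(523), np.int64(-206), np.int64(63), np.int64(0)), (338, np.int64(515), np.int64(-232), np.int64(100), np.int64(2)), (342, np.int64(498), np.int64(-270), np.int64(155), np.int64(-4)), (346, np.int64(491), np.int64(-291), np.int64(183), np.int64(-6))]
264 [(322, np.int64(519), np.int64(-167), np.int64(8), np.int64(-23)), (326, np.int64(520), np.int64(-182), np.int64(27), np.int64(6)), (330, np.int64(520), np.int64(-197), np.int64(46), np.int64(22)), (334, np.int64(528), np.int64(-199), np.int64(46), np.int64(13)), (338, np.int64(515), np.int64(-233), np.int64(94), np.int64(8)), (342, np.int64(497), np.int6
[... 5035 characters left out ...]
p.int64(26), np.int64(-10)), (338, np.int64(521), np.int64(-239), np.int64(27), np.int64(-10)), (342, np.int64(529), np.int64(-241), np.int64(26), np.int64(-8)), (346, np.int64(537), np.int64(-242), np.int64(24), np.int64(-8))]
288 [(322, np.int64(489), np.int64(-233), np.int64(27), np.int64(-12)), (326, np.int64(497), np.int64(-236), np.int64(27), np.int64(-12)), (330, np.int64(505), np.int64(-238), np.int64(26), np.int64(-13)), (334, np.int64(513), np.int64(-238), np.int64(23), np.int64(-10)), (338, np.int64(522), np.int64(-239), np.int64(20), np.int64(-8)), (342, np.int64(530), np.int64(-241), np.int64(18), np.int64(-11)), (346, np.int64(539), np.int64(-241), np.int64(15), np.int64(-21))]
```

Depth is accurate here: the block top is level at z≈48, so it rests flat on the nest. I'll use depth to fit both the mouth and the block.

```bash
cat > fit.py <<'E'
from h import *
from itertools import product
def plane(n,z,d):
    c=env.camera_params(n);M=c["cam_to_world"];C=cloud(n,np.ones_like(d));r=C-M[:3,3]
    return M[:3,3]+r*((z-M[2,3])/r[...,2])[...,None]
def loc(P,cx,cy,yaw):
    a=np.radians(yaw);c,s=np.cos(a),np.sin(a);X=P[...,0]-cx;Y=P[...,1]-cy
    return c*X+s*Y,-s*X+c*Y
def search(P,w,score,c0,yaws=(-5,-4,-3,-2,-1)):
    best=[]
    for dx,dy,yw in product(np.arange(-8,8.1,.5),np.arange(-8,8.1,.5),yaws):
        best.append((score(*loc(P,c0[0]+dx,c0[1]+dy,yw)),c0[0]+dx,c0[1]+dy,yw))
    best=np.array(best);m=best[:,0].min();k=best[best[:,0]<=m*1.05+.01];print("  cost",m.round(2),"mean",k[:,1:].mean(0).round(2),"sd",k[:,1:].std(0).round(2))
def sd(u,v,h): # inside-ness distance of the mouth/stamp outline, h=(hx,hy,key len,key half)
    a=np.minimum(h[0]-abs(u),h[1]-abs(v));b=np.minimum(np.minimum(-h[0]+.1-u+h[2]*0,0)*0+np.minimum(u+h[0]+h[2],1-u-h[0]+0*u),h[3]-abs(v))
    b=np.where(u<-h[0]+1,np.minimum(u+h[0]+h[2],h[3]-abs(v)),-99);return np.maximum(a,b)
def fit(n,d,z,h,label,win,c0):
    P=plane(n,z,d)[...,:2];L=label;m=win(P)
    Q=P[m];l=L[m]
    search(Q,None,lambda u,v:np.abs(np.clip(sd(u,v,h)/1.2,-.5,.5)+.5-l).mean()*100,c0)
E
python3 - <<'E'
from fit import *
np.set_printoptions(suppress=True,precision=2)
def win(P):
    u,v=loc(P,533,-212,-3);return (abs(u)<38)&(abs(v)<25)
for n in("top","side"):
    d=np.load(n+"0.npy");C=cloud(n,d)
    print("mouth",n,"nest z",np.median(C[...,2][win(C[...,:2])&(C[...,2]>25)]).round(1))
    fit(n,d,29,(29.2,19.2,8,6.2),(C[...,2]<26).astype(float),win,(533,-212))
s,d=env.grab_frame("side");C=cloud("side",d);x,y,_=env.state()["ee_pos"]
def win2(P):
    u,v=loc(P,x-2,y,-3);return (u>-46)&(u<-14)&(v>-28)&(v<8)
L=((C[...,2]>44)).astype(float);print("stamp side, tcp",x,y)
fit("side",d,48,(28,18,8,5),L,win2,(x-2,y))
E
```

```text
mouth top nest z 28.8
  cost 5.35 mean [ 532.8 -212.1   -4.6] sd [0.24 0.2  0.49]
mouth side nest z 29.7
  cost 8.15 mean [ 529.75 -211.47   -4.28] sd [0.42 0.35 0.65]
stamp side, tcp 534.8985040396457 -214.78065559744348
  cost 3.1 mean [ 530.9  -216.78   -4.  ] sd [0.   0.41 0.82]
```

```bash
python3 - <<'E'
from fit import *
import fit
for n in("top","side"):
    d=np.load(n+"0.npy");C=cloud(n,d);P=plane(n,29,d)[...,:2]
    c0=(531,-212)
    def run(name,w,h,l):
        u,v=loc(P,*c0,-3);m=w(u,v);Q=P[m];L=l[m].astype(float);print(n,name)
        search(Q,None,lambda u,v:np.abs(np.clip(sd(u,v,h)/1.2,-.5,.5)+.5-L).mean()*100,c0,np.arange(-7,1,1))
    # exclude near sidewalls visible to the side camera: use z>26 as top label
    run("nest",lambda u,v:(u>-50)&(u<34)&(abs(v)<36)&~((abs(u)<40)&(abs(v)<23)),(42,29,0,0),C[...,2]>25)
    run("mouth",lambda u,v:(abs(u)<38)&(abs(v)<25),(29.2,19.2,8,6.2),C[...,2]<26)
E
```

```text
top nest
  cost 4.97 mean [ 529. -212.   -4.] sd [0. 0. 0.]
top mouth
  cost 5.34 mean [ 532.8 -212.1   -4.6] sd [0.24 0.2  0.49]
side nest
  cost 8.79 mean [ 525.11 -211.5    -3.67] sd [0.21 0.33 0.67]
side mouth
  cost 5.79 mean [ 529.75 -211.5    -4.5 ] sd [0.25 0.35 0.5 ]
```

```bash
python3 -m pendant '[{"xyz":[0,0,-0.004],"roll":0,"jaw":1},{"xyz":[-0.0015,0.001,-0.004],"roll":0.5,"jaw":1},{"xyz":[-0.0033,0.0018,-0.004],"roll":1,"jaw":1},{"xyz":[-0.0033,0.0018,-0.004],"roll":1,"jaw":1},{"xyz":[-0.0033,0.0018,-0.002],"roll":1,"jaw":1},{"xyz":[-0.0033,0.0018,-0.0005],"roll":1,"jaw":1},{"xyz":[-0.0033,0.0018,-0.0005],"roll":1,"jaw":1},{"xyz":[-0.0033,0.0018,-0.0005],"roll":1,"jaw":1}]'; python3 - <<'E'
from fit import *
st=env.state();x,y,z=st["ee_pos"]
s,d=env.grab_frame("side");C=cloud("side",d)
u=lambda P:loc(P,x-3,y,-4)
def win2(P):
    a,v=u(P);return (a>-46)&(a<-14)&(v>-28)&(v<8)
a,v=u(C[...,:2]);b=s.astype(int);m=(b[...,0]-b[...,2]>10)&(C[...,2]>40)&(C[...,2]<55)&(a>-27)&(a<-14)&(v>-14);print("block top z",np.median(C[m][:,2]))
fit("side",d,np.median(C[m][:,2]),(28,18,8,5),(C[...,2]>43).astype(float),win2,(x-3,y))
E
```

```text
time_s: 14.5
ee_pos: [533.7, -210.1, 59.3]
ee_rot: [180.0, -0.0, -94.0]
force: [-0.2, 0.1, -2.2]
gripper_width: 15.8
block top z 47.421933416615275
  cost 4.43 mean [ 529.44 -212.34   -5.  ] sd [0.25 0.25 0.  ]
```

No contact force at a height that previously read 5 N, so the block has entered the mouth. Lowering gently.

```bash
python3 -m pendant '[{"xyz":[0,0,0.0005],"roll":0,"jaw":1},{"xyz":[0,0,0.001],"roll":0,"jaw":1},{"xyz":[0,0,0.0015],"roll":0,"jaw":1},{"xyz":[0,0,0.002],"roll":0,"jaw":1},{"xyz":[0,0,0.0025],"roll":0,"jaw":1},{"xyz":[0,0,0.003],"roll":0,"jaw":1},{"xyz":[0,0,0.003],"roll":0,"jaw":1},{"xyz":[0,0,0.003],"roll":0,"jaw":1}]'; python3 -c "
from workcell import env
print(env.state()['torque'])"
```

```text
time_s: 15.55
ee_pos: [533.8, -210.1, 56.4]
ee_rot: [-180.0, -0.0, -93.9]
force: [-0.3, -0.8, -2.1]
gripper_width: 15.7
[-0.07647425 -0.01287808  0.00726058]
```

```bash
python3 -m pendant '[{"xyz":[0,0,0.001],"roll":0,"jaw":1},{"xyz":[0,0,0.002],"roll":0,"jaw":1},{"xyz":[0,0,0.0035],"roll":0,"jaw":1},{"xyz":[0,0,0.005],"roll":0,"jaw":1},{"xyz":[0,0,0.0065],"roll":0,"jaw":1},{"xyz":[0,0,0.0075],"roll":0,"jaw":1},{"xyz":[0,0,0.008],"roll":0,"jaw":1},{"xyz":[0,0,0.008],"roll":0,"jaw":1}]'; python3 -m pendant '[{"xyz":[0,0,0.0005],"roll":0,"jaw":1},{"xyz":[0,0,0.0005],"roll":0,"jaw":1},{"xyz":[0,0,0.001],"roll":0,"jaw":1},{"xyz":[0,0,0.001],"roll":0,"jaw":1},{"xyz":[0,0,0.0015],"roll":0,"jaw":1},{"xyz":[0,0,0.0015],"roll":0,"jaw":1},{"xyz":[0,0,0.0015],"roll":0,"jaw":1},{"xyz":[0,0,0.0015],"roll":0,"jaw":1}]'
```

```text
time_s: 16.55
ee_pos: [533.8, -210.0, 48.4]
ee_rot: [180.0, -0.0, -93.9]
force: [0.1, -1.4, -1.3]
gripper_width: 15.5
time_s: 17.55
ee_pos: [533.8, -210.1, 47.1]
ee_rot: [-180.0, -0.0, -93.9]
force: [-0.4, -0.2, 1.6]
gripper_width: 16.0
```

```bash
python3 -m pendant '[{"xyz":[0,0,0.0008],"roll":0,"jaw":1},{"xyz":[0,0,0.0008],"roll":0,"jaw":1},{"xyz":[0,0,0.0008],"roll":0,"jaw":1},{"xyz":[0,0,0],"roll":0,"jaw":0.7},{"xyz":[0,0,0],"roll":0,"jaw":0.6},{"xyz":[0,0,0],"roll":0,"jaw":0.6},{"xyz":[0,0,0],"roll":0,"jaw":0.6},{"xyz":[0,0,0],"roll":0,"jaw":0.6}]'; python3 -m pendant '[{"xyz":[0,0,-0.01],"roll":0,"jaw":0.6},{"xyz":[0,0,-0.025],"roll":0,"jaw":0.6},{"xyz":[0,0,-0.045],"roll":0,"jaw":0.6},{"xyz":[0,0,-0.07],"roll":0,"jaw":0.6},{"xyz":[0,0,-0.09],"roll":0,"jaw":0.6},{"xyz":[0,0,-0.10],"roll":0,"jaw":0.6},{"xyz":[0,0,-0.1],"roll":0,"jaw":1},{"xyz":[0,0,-0.1],"roll":0,"jaw":1}]';python3 - <<'E'
from fit import *
st=env.state()
s,d=env.grab_frame("side");C=cloud("side",d);b=s.astype(int)
a,v=loc(C[...,:2],533,-212,-4)
m=(b[...,0]-b[...,2]>10)&(abs(a)<32)&(abs(v)<24)&(C[...,2]>20)
print("blue z",np.percentile(C[m][:,2],[10,50,90]),m.sum())
r=(b[...,2]-np.maximum(b[...,0],b[...,1])>40)&(C[...,2]>50)&(C[...,2]<82)&(abs(C[...,0]-578)<40)&(abs(C[...,1]+170)<40)
print("knob",np.median(C[r],0),r.sum(),"max z",C[r][:,2].max() if r.any() else 0)
d0=np.load("side0.npy");C0=cloud("side",d0);b0=cv2.imread("pics/side0.png").astype(int)
r=(b0[...,2]-np.maximum(b0[...,0],b0[...,1])>40)&(C0[...,2]>50)&(C0[...,2]<82)&(abs(C0[...,0]-578)<40)&(abs(C0[...,1]+170)<40)
print("knob0",np.median(C0[r],0),r.sum())
i0=cv2.imread("pics/top0.png")
d1=np.load("top0.npy");C1=cloud("top",d1);k=(C1[...,2]>40)&(C1[...,2]<47)&(abs(C1[...,0]-578)<25)&(abs(C1[...,1]+200)<70);print("catch pts top mean",C1[k].mean(0),k.sum())
r=(i0.astype(int)[...,2]-i0.astype(int)[...,:2].max(-1)>40)&(abs(C1[...,0]-578)<25)&(abs(C1[...,1]+170)<25)&(C1[...,2]>50);print("knob top cam",C1[r].mean(0),r.sum())
g=over("side",s,[((box(533,-212,-4,-1,1,-1,1,(29,)))[0],(0,255,0))],(290,210),7,630,560);cv2.imwrite("pics/seated.png",g)
E
```

```text
time_s: 18.55
ee_pos: [533.8, -210.0, 46.9]
ee_rot: [180.0, -0.0, -93.9]
force: [0.2, -0.8, 0.3]
gripper_width: 36.6
time_s: 19.55
ee_pos: [533.3, -209.8, 146.3]
ee_rot: [179.9, 0.0, -93.9]
force: [-0.4, 0.9, -0.4]
gripper_width: 19.4
blue z [31.11217999 34.91760163 36.26961698] 320
knob [ 574.4485462  -172.87686917   57.24030895] 17 max z 63.49538781841875
knob0 [ 574.3709211  -170.51327041   69.31064531] 66
catch pts top mean [ 577.84752972 -207.6023263    43.78336067] 129
knob top cam [ 578.80968594 -167.87624074   72.84751793] 25
```

View pics/seated.png

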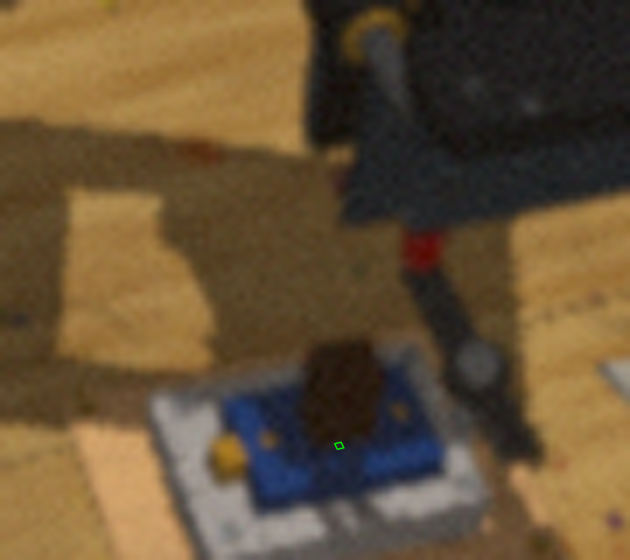

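The stamp is seated: block top at z≈35, key in the notch at (228,457), all flush. The catch knob is at (422,250). Next I go and grip the knob, which is at about (578.5,-168.5) with the pivot at about (579,-210.4).

```bash
python3 -c "
from h import *
go(578.5,-168.5,110,-94)"
```

```text
shift mm [-44.3 -42.3  36.1] roll 0.1
```

```bash
python3 -m pendant '[{"xyz":[-0.01,-0.01,0],"roll":0,"jaw":0.6},{"xyz":[-0.025,-0.025,0],"roll":0,"jaw":0.6},{"xyz":[-0.04,-0.038,0.01],"roll":0,"jaw":0.6},{"xyz":[-0.0443,-0.0423,0.03],"roll":0,"jaw":0.6},{"xyz":[-0.0443,-0.0423,0.045],"roll":0,"jaw":0.6},{"xyz":[-0.0443,-0.0423,0.055],"roll":0,"jaw":0.6},{"xyz":[-0.0443,-0.0423,0.055],"roll":0,"jaw":0.6},{"xyz":[-0.0443,-0.0423,0.055],"roll":0,"jaw":0.6}]'; python3 - <<'E'
from h import *
s,_=env.grab_frame("side");print(env.state()["gripper_width"])
cv2.imwrite("pics/knob.png",over("side",s,[],(310,190),7,560,560))
go(578.5,-168.5,52,-94)
E
```

```text
time_s: 20.6
ee_pos: [579.3, -169.1, 92.5]
ee_rot: [-179.9, -0.0, -94.0]
force: [0.8, 0.6, 0.3]
gripper_width: 36.6
36.379083631775444
shift mm [-0.6  1.  40.7] roll 0.0
```

View pics/knob.png

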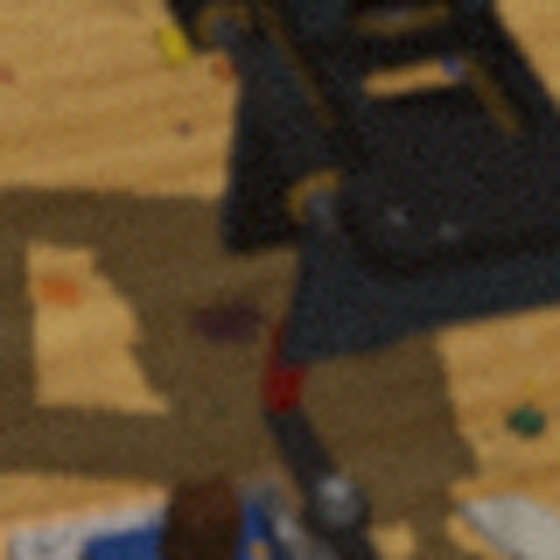

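```bash
python3 - <<'E'
from h import *
x,y,z=env.state()["ee_pos"]
for nm,P in(("near L",(x-16,y-18,z)),("near R",(x+16,y-18,z)),("near back L",(x-16,y-31,z)),("far L",(x-16,y+18,z)),("far R",(x+16,y+18,z)),("knob top",(578.5,-168.5,76)),("knob bot",(578.5,-168.5,44))):print(nm,((proj("side",P)[0]-[310,190]+.5)*7).round())
E
```

```text
near L [289. 355.]
near R [391. 329.]
near back L [309. 389.]
far L [234. 264.]
far R [334. 239.]
knob top [300. 333.]
knob bot [284. 403.]
```

The finger corners match their projections (near (289,358), far (232,250)), and the knob base at (284,405) matches its estimate, so the jaws straddle it. I descend and grip lightly.

```bash
python3 -m pendant '[{"xyz":[0,0.001,0.01],"roll":0,"jaw":0.6},{"xyz":[0,0.001,0.02],"roll":0,"jaw":0.6},{"xyz":[0,0.001,0.03],"roll":0,"jaw":0.6},{"xyz":[0,0.001,0.038],"roll":0,"jaw":0.6},{"xyz":[0,0.001,0.041],"roll":0,"jaw":0.6},{"xyz":[0,0.001,0.041],"roll":0,"jaw":0.7},{"xyz":[0,0.001,0.041],"roll":0,"jaw":0.85},{"xyz":[0,0.001,0.041],"roll":0,"jaw":1}]' 15; python3 -m pendant '[{"xyz":[0,0,0],"roll":0,"jaw":1},{"xyz":[0,0,0],"roll":0,"jaw":1},{"xyz":[0,0,0],"roll":0,"jaw":1},{"xyz":[0,0,0],"roll":0,"jaw":1},{"xyz":[0,0,0],"roll":0,"jaw":1},{"xyz":[0,0,0],"roll":0,"jaw":1},{"xyz":[0,0,0],"roll":0,"jaw":1},{"xyz":[0,0,0],"roll":0,"jaw":1}]'; python3 - <<'E'
from h import *
p=np.array(env.state()["ee_pos"]);a=np.radians(-94);X=np.array([np.cos(a),np.sin(a)]);Y=np.array([X[1],-X[0]])
piv=np.array([579,-210.4])
for t in range(90,-7,-8):
    w=piv+42*np.array([np.cos(np.radians(t)),np.sin(np.radians(t))])-np.array([578.6,-168.4]);print(t,w.round(1),"tool",(w@X).round(1),(w@Y).round(1))
E
```

```text
time_s: 21.65
ee_pos: [578.4, -167.5, 51.3]
ee_rot: [-180.0, 0.1, -94.0]
force: [0.7, 0.2, -0.8]
gripper_width: 11.6
time_s: 22.65
ee_pos: [578.3, -167.6, 51.3]
ee_rot: [-180.0, 0.1, -94.0]
force: [1.2, 4.8, 1.0]
gripper_width: 11.2
90 [0.4 0. ] tool -0.0 -0.4
82 [ 6.2 -0.4] tool -0.0 -6.3
74 [12.  -1.6] tool 0.8 -12.1
66 [17.5 -3.6] tool 2.4 -17.7
58 [22.7 -6.4] tool 4.8 -23.0
50 [27.4 -9.8] tool 7.9 -28.0
42 [ 31.6 -13.9] tool 11.7 -32.5
34 [ 35.2 -18.5] tool 16.0 -36.4
26 [ 38.1 -23.6] tool 20.9 -39.7
18 [ 40.3 -29. ] tool 26.1 -42.3
10 [ 41.8 -34.7] tool 31.7 -44.1
2 [ 42.4 -40.5] tool 37.5 -45.1
-6 [ 42.2 -46.4] tool 43.3 -45.3
```

```bash
python3 -m pendant '[{"xyz":[0,-0.004,0],"roll":0,"jaw":1},{"xyz":[0,-0.008,0],"roll":0,"jaw":1},{"xyz":[0.0008,-0.012,0],"roll":0,"jaw":1},{"xyz":[0.0015,-0.015,0],"roll":0,"jaw":1},{"xyz":[0.0025,-0.018,0],"roll":0,"jaw":1},{"xyz":[0.0035,-0.0205,0],"roll":0,"jaw":1},{"xyz":[0.0048,-0.023,0],"roll":0,"jaw":1},{"xyz":[0.0048,-0.023,0],"roll":0,"jaw":1}]'; python3 -m pendant '[{"xyz":[0.0015,-0.0025,0],"roll":0,"jaw":1},{"xyz":[0.003,-0.005,0],"roll":0,"jaw":1},{"xyz":[0.005,-0.007,0],"roll":0,"jaw":1},{"xyz":[0.007,-0.0095,0],"roll":0,"jaw":1},{"xyz":[0.009,-0.0115,0],"roll":0,"jaw":1},{"xyz":[0.011,-0.0134,0],"roll":0,"jaw":1},{"xyz":[0.011,-0.0134,0],"roll":0,"jaw":1},{"xyz":[0.011,-0.0134,0],"roll":0,"jaw":1}]'
```

```text
time_s: 23.65
ee_pos: [600.7, -173.7, 51.3]
ee_rot: [180.0, 0.1, -94.0]
force: [0.6, 5.5, 2.4]
gripper_width: 11.5
time_s: 24.65
ee_pos: [615.4, -185.1, 51.4]
ee_rot: [-179.8, 0.2, -94.0]
force: [4.2, 6.9, -0.6]
gripper_width: 11.4
```

```bash
python3 -m pendant '[{"xyz":[0.001,-0.003,0],"roll":0,"jaw":1},{"xyz":[0.003,-0.0045,0],"roll":0,"jaw":1},{"xyz":[0.005,-0.0055,0],"roll":0,"jaw":1},{"xyz":[0.0075,-0.0067,0],"roll":0,"jaw":1},{"xyz":[0.010,-0.0077,0],"roll":0,"jaw":1},{"xyz":[0.013,-0.0085,0],"roll":0,"jaw":1},{"xyz":[0.0157,-0.0093,0],"roll":0,"jaw":1},{"xyz":[0.0157,-0.0093,0],"roll":0,"jaw":1}]'; python3 -m pendant '[{"xyz":[0.002,-0.0004,0],"roll":0,"jaw":1},{"xyz":[0.004,-0.0007,0],"roll":0,"jaw":1},{"xyz":[0.006,-0.001,0],"roll":0,"jaw":1},{"xyz":[0.0075,-0.001,0],"roll":0,"jaw":1},{"xyz":[0.009,-0.001,0],"roll":0,"jaw":1},{"xyz":[0.01,-0.001,0],"roll":0,"jaw":1},{"xyz":[0.0105,-0.001,0],"roll":0,"jaw":1},{"xyz":[0.0105,-0.001,0],"roll":0,"jaw":1}]'
```

```text
time_s: 25.65
ee_pos: [625.0, -202.3, 51.5]
ee_rot: [-179.6, 0.1, -94.0]
force: [7.5, 5.3, -2.3]
gripper_width: 11.3
time_s: 26.65
ee_pos: [624.1, -213.0, 51.5]
ee_rot: [-179.7, 0.1, -94.0]
force: [5.3, 5.4, -1.2]
gripper_width: 11.8
```

```bash
python3 -m pendant '[{"xyz":[0.0005,0,0],"roll":0,"jaw":1},{"xyz":[0.001,0,0],"roll":0,"jaw":1},{"xyz":[0.0015,0,0],"roll":0,"jaw":1},{"xyz":[0.002,0,0],"roll":0,"jaw":1},{"xyz":[0.0025,0,0],"roll":0,"jaw":1},{"xyz":[0.0025,0,0],"roll":0,"jaw":1},{"xyz":[0.0025,0,0],"roll":0,"jaw":1},{"xyz":[0.0025,0,0],"roll":0,"jaw":1}]'; python3 -m pendant '[{"xyz":[0.0005,0,0],"roll":0,"jaw":1},{"xyz":[0.001,0,0],"roll":0,"jaw":1},{"xyz":[0.0015,0,0],"roll":0,"jaw":1},{"xyz":[0.0015,0,0],"roll":0,"jaw":1},{"xyz":[0.0015,0,0],"roll":0,"jaw":1},{"xyz":[0.0015,0,0],"roll":0,"jaw":1},{"xyz":[0.0015,0,0],"roll":0,"jaw":1},{"xyz":[0.0015,0,0],"roll":0,"jaw":1}]'
```

```text
time_s: 27.65
ee_pos: [624.1, -213.2, 51.4]
ee_rot: [-179.7, 0.3, -94.0]
force: [6.8, 10.3, 0.1]
gripper_width: 11.8
time_s: 28.65
ee_pos: [624.1, -213.2, 51.4]
ee_rot: [-179.7, 0.4, -94.1]
force: [5.9, 14.0, 0.5]
gripper_width: 11.6
```

Blocked at the stop, with y steady at -213.2 while the force rises to 14 N. I relax the command, open, rise and back away.

```bash
python3 -m pendant '[{"xyz":[-0.001,-0.0005,0],"roll":0,"jaw":1},{"xyz":[-0.002,-0.001,0],"roll":0,"jaw":1},{"xyz":[-0.003,-0.0015,0],"roll":0,"jaw":1},{"xyz":[-0.003,-0.0015,0],"roll":0,"jaw":0.8},{"xyz":[-0.003,-0.0015,0],"roll":0,"jaw":0.6},{"xyz":[-0.003,-0.0015,0],"roll":0,"jaw":0.6},{"xyz":[-0.003,-0.0015,0],"roll":0,"jaw":0.6},{"xyz":[-0.003,-0.0015,0],"roll":0,"jaw":0.6}]'; python3 -m pendant '[{"xyz":[0,0,-0.01],"roll":0,"jaw":0.6},{"xyz":[0,0,-0.03],"roll":0,"jaw":0.6},{"xyz":[0,0,-0.06],"roll":0,"jaw":0.6},{"xyz":[0,0,-0.1],"roll":0,"jaw":0.6},{"xyz":[-0.03,0.03,-0.13],"roll":0,"jaw":0.6},{"xyz":[-0.08,0.06,-0.14],"roll":0,"jaw":0.6},{"xyz":[-0.13,0.09,-0.14],"roll":0,"jaw":0.6},{"xyz":[-0.18,0.1,-0.14],"roll":0,"jaw":0.6}]';  python3 -m pendant '[{"xyz":[-0.04,0,0],"roll":0,"jaw":0.6},{"xyz":[-0.08,0,0],"roll":0,"jaw":0.6},{"xyz":[-0.12,0,0],"roll":0,"jaw":0.6},{"xyz":[-0.15,0,0],"roll":0,"jaw":0.6},{"xyz":[-0.15,0,0],"roll":0,"jaw":0.6},{"xyz":[-0.15,0,0],"roll":0,"jaw":0.6},{"xyz":[-0.15,0,0],"roll":0,"jaw":0.6},{"xyz":[-0.15,0,0],"roll":0,"jaw":0.6}]'; python3 - <<'E'
from h import *
s,d=env.grab_frame("side");t,_=env.grab_frame("top");C=cloud("side",d);b=s.astype(int)
m=(b[...,0]-b[...,2]>10)&(abs(C[...,0]-531)<34)&(abs(C[...,1]+212)<24)&(C[...,2]>20);print("blue z",np.median(C[m][:,2]))
cv2.imwrite("pics/final.png",np.hstack([over("side",s,[],(300,230),5,400,500),over("top",t,[],(300,100),4,400,500)]))
E
```

```text
time_s: 29.65
ee_pos: [623.1, -215.1, 50.9]
ee_rot: [180.0, -0.0, -94.0]
force: [-0.5, 0.1, -0.8]
gripper_width: 36.6
time_s: 30.65
ee_pos: [534.3, -27.1, 192.3]
ee_rot: [-179.9, -0.0, -94.0]
force: [1.8, 0.4, 0.9]
gripper_width: 36.6
time_s: 31.65
ee_pos: [546.1, 120.3, 191.0]
ee_rot: [-180.0, -0.0, -94.0]
force: [0.5, -0.7, 0.4]
gripper_width: 36.6
blue z 35.0582850762338
```

View pics/final.png

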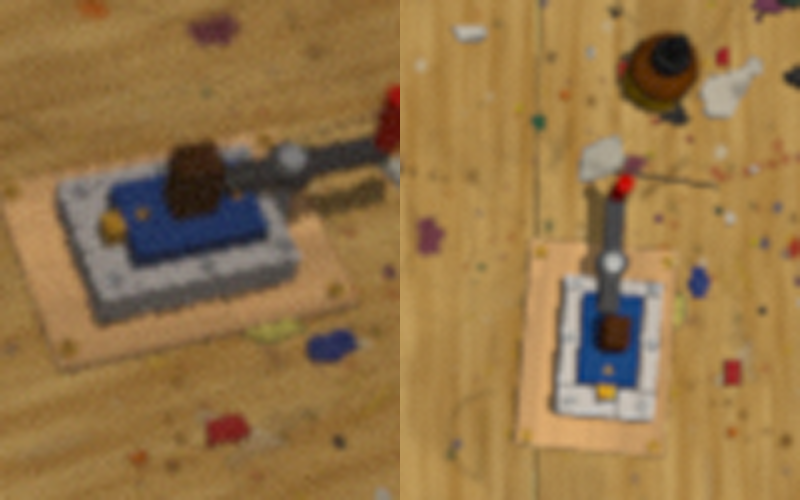

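The stamp is flush in the nest with its key in the notch (right panel (607,390)). The catch lies straight over its plain end, with the nose at (610,305), the pivot at (612,262) and the knob at (623,185). The bottle stands undisturbed at (660,70).

```bash
python3 -c "
from workcell import env
print(env.job_done())"
```

```text
the job is handed in; nothing more can be done
None
```

The stamp is fully home in the plywood jig, rubber face down, and the catch is closed over it. The gripper has let go and moved well clear. I handed the job in at about 32 s of the 64 s allowed.

**How it went:** I gripped the stamp by its handle, rested it lightly on the nest and shuffled it. The first tries rode on top with up to about 10 N of press. A depth-camera fit then gave a correction of a few millimetres and 1° of turn, and it dropped in with no contact force. I lowered it to the floor of the pocket, released it, gripped the red knob lightly and swung the catch to its stop.

**Last checks:**
- **Stamp:** the top of the block measured 35 mm above the table, which is the home height, before and after closing the catch.
- **Catch:** the knob would not move further at the stop even as the force rose to 14 N. The final picture shows the nose over the plain end of the stamp.
- **Other objects:** the bottle stands undisturbed in the final picture. The spool and eraser are outside that crop, so I didn't check them again, but the arm only passed well above or away from them.

**Disagreements:**
- The two cameras differed by about 3 mm on where the pocket centre was.
- The stamp sat about 4 mm lower in the gripper than my grasp height suggested. I worked from the measured contact heights instead.

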